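Load the finials into the delivery rack in reverse order

TASK

Move the four wooden finials from the carving rack into the empty dark delivery rack in reverse order, one to a pocket: the finial now at the left end goes into the right-end pocket, the second from the left into the second from the right, and so on. Stand each one upright on its foot, flat on the pocket floor; do not tip any over on the way, and leave the mallet, the gouge and the offcut where they lie.

Things in the scene. Friction and masses are not known exactly. Their poses are not given: they have to be found in the camera images.
- finial_ball: loose finial of bare pale turned wood, round: foot disc 36 mm across and 12 mm high, thin neck, ball 44 mm across centred 46 mm up, 68 mm tall in all; grip the ball 46 mm up; origin: centre of its underside, z up when upright; about 55 g
- finial_spire: loose finial of bare pale turned wood, round: foot disc 36 mm across and 12 mm high, straight shaft 28 mm across from 17 to 66 mm up, then a slim cone to its point at 105 mm; grip the shaft about 58 mm up; origin: centre of its underside, z up when upright; about 50 g
- finial_drum: loose finial of bare pale turned wood, round: foot 38 mm across and 10 mm high, squat drum 52 mm across from 13 to 46 mm up, 52 mm tall in all; grip the drum about 36 mm up; origin: centre of its underside, z up when upright; about 75 g
- finial_block: loose finial of bare pale wood, square: block 38 x 38 mm and 44 mm high with two smaller square steps on top, 62 mm tall in all; grip two parallel faces about 34 mm up; origin: centre of its underside, z up when upright, x and y square to its faces; about 60 g
- seat_ball: fixed shallow square tray of mid-brown wood with a grey felt floor, 70 x 70 mm outside, 60 x 60 mm inside, floor 5 mm thick, rim 7 mm above the floor; one of four alike in a row on the carving rack, the one in which finial_ball stands at the start; origin: centre of its underside, axes as the carving rack's
- seat_spire: fixed shallow square tray of mid-brown wood with a grey felt floor, 70 x 70 mm outside, 60 x 60 mm inside, floor 5 mm thick, rim 7 mm above the floor; one of four alike in a row on the carving rack, the one in which finial_spire stands at the start; origin: centre of its underside, axes as the carving rack's
- seat_drum: fixed shallow square tray of mid-brown wood with a grey felt floor, 70 x 70 mm outside, 60 x 60 mm inside, floor 5 mm thick, rim 7 mm above the floor; one of four alike in a row on the carving rack, the one in which finial_drum stands at the start; origin: centre of its underside, axes as the carving rack's
- seat_block: fixed shallow square tray of mid-brown wood with a grey felt floor, 70 x 70 mm outside, 60 x 60 mm inside, floor 5 mm thick, rim 7 mm above the floor; one of four alike in a row on the carving rack, the one in which finial_block stands at the start; origin: centre of its underside, axes as the carving rack's
- carving_rack: fixed mid-brown plank, 90 mm deep (x), 350 mm long (y), 18 mm thick, on the bench; the four seats stand on it in a row at y = -120, -40, +40, +120 mm, one finial in each at the start. Origin: centre of its underside; x away from the robot, y to the robot's left, turned by at most 0.12 rad
- delivery_rack: fixed dark-brown rack, 90 x 374 mm with 35 mm high end boards, empty at the start. Four pockets centred at x = 0, y = -120, -40, 40, 120 mm: 60 x 60 mm inside, walls 5 mm, grey felt floor 23 mm and rim 30 mm above the origin. Origin: centre of its underside; x away from the robot, y to the robot's left, turned up to 0.12 rad. Either rack may be the nearer one
- mallet: bystander: brown wooden carver's mallet lying on the bench, 215 mm long, head 72 mm across, at the left of the racks; origin under the end face of its head, x along it towards the handle
- gouge: bystander: carving gouge lying on the bench, 250 mm long, 24 mm thick, at the right of the racks; origin below its middle, x towards the blade
- offcut: bystander: pale offcut of wood, 120 x 50 x 45 mm, at the left of the racks; origin: centre of its underside

How it is judged (in metres and radians):
At the end, for the whole second after the job is handed in: Each finial stands in the delivery pocket mirroring its starting seat: within 13 mm of the pocket centre along each rack axis, underside within 4 mm of the pocket floor height, tilted under 0.1 rad, at rest (under 0.02 m/s, 0.2 rad/s) (((y of seat_ball in the frame of carving_rack between -0.15 and -0.09 m and y of finial_ball in the frame of delivery_rack between 0.107 and 0.133 m) or (y of seat_ball in the frame of carving_rack between -0.07 and -0.01 m and y of finial_ball in the frame of delivery_rack between 0.027 and 0.053 m) or (y of seat_ball in the frame of carving_rack between 0.01 and 0.07 m and y of finial_ball in the frame of delivery_rack between -0.053 and -0.027 m) or (y of seat_ball in the frame of carving_rack between 0.09 and 0.15 m and y of finial_ball in the frame of delivery_rack between -0.133 and -0.107 m)) and x of finial_ball in the frame of delivery_rack between -0.013 and 0.013 m and z of finial_ball in the frame of delivery_rack between 0.019 and 0.027 m and angle between each of finial_ball, finial_spire, finial_drum, finial_block's own z axis and vertical below 0.1 rad and linear speed of each of finial_ball, finial_spire, finial_drum, finial_block below 0.02 m/s and angular speed of each of finial_ball, finial_spire, finial_drum, finial_block below 0.2 rad/s and ((y of seat_spire in the frame of carving_rack between -0.15 and -0.09 m and y of finial_spire in the frame of delivery_rack between 0.107 and 0.133 m) or (y of seat_spire in the frame of carving_rack between -0.07 and -0.01 m and y of finial_spire in the frame of delivery_rack between 0.027 and 0.053 m) or (y of seat_spire in the frame of carving_rack between 0.01 and 0.07 m and y of finial_spire in the frame of delivery_rack between -0.053 and -0.027 m) or (y of seat_spire in the frame of carving_rack between 0.09 and 0.15 m and y of finial_spire in the frame of delivery_rack between -0.133 and -0.107 m)) and x of finial_spire in the frame of delivery_rack between -0.013 and 0.013 m and z of finial_spire in the frame of delivery_rack between 0.019 and 0.027 m and ((y of seat_drum in the frame of carving_rack between -0.15 and -0.09 m and y of finial_drum in the frame of delivery_rack between 0.107 and 0.133 m) or (y of seat_drum in the frame of carving_rack between -0.07 and -0.01 m and y of finial_drum in the frame of delivery_rack between 0.027 and 0.053 m) or (y of seat_drum in the frame of carving_rack between 0.01 and 0.07 m and y of finial_drum in the frame of delivery_rack between -0.053 and -0.027 m) or (y of seat_drum in the frame of carving_rack between 0.09 and 0.15 m and y of finial_drum in the frame of delivery_rack between -0.133 and -0.107 m)) and x of finial_drum in the frame of delivery_rack between -0.013 and 0.013 m and z of finial_drum in the frame of delivery_rack between 0.019 and 0.027 m and ((y of seat_block in the frame of carving_rack between -0.15 and -0.09 m and y of finial_block in the frame of delivery_rack between 0.107 and 0.133 m) or (y of seat_block in the frame of carving_rack between -0.07 and -0.01 m and y of finial_block in the frame of delivery_rack between 0.027 and 0.053 m) or (y of seat_block in the frame of carving_rack between 0.01 and 0.07 m and y of finial_block in the frame of delivery_rack between -0.053 and -0.027 m) or (y of seat_block in the frame of carving_rack between 0.09 and 0.15 m and y of finial_block in the frame of delivery_rack between -0.133 and -0.107 m)) and x of finial_block in the frame of delivery_rack between -0.013 and 0.013 m and z of finial_block in the frame of delivery_rack between 0.019 and 0.027 m); the robot touches nothing.
It fails at once if a finial is tipped over (leans more than 0.6 rad) (angle between any of finial_ball, finial_spire, finial_drum, finial_block's own z axis and vertical above 0.6 rad).
It fails at once if the mallet is moved more than 15 mm (distance of mallet from where it was at the start of the episode above 0.015 m).
It fails at once if the gouge is moved more than 15 mm (distance of gouge from where it was at the start of the episode above 0.015 m).
It fails at once if the offcut is moved more than 15 mm (distance of offcut from where it was at the start of the episode above 0.015 m).
It also fails if it takes over 96 s, if anything falls off the work surface, if the arm or the gripper's body presses on something with over 40 N, if the wrist force passes 120 N, or if a joint passes its speed limit or range.

ROBOT

A 6-joint arm with a two-finger parallel gripper is mounted at the origin on the work surface. World frame = base frame: x ahead of the robot, y to its left, z up, the work surface at z = 0. Lengths are in m, angles in degrees, forces in N, time in s.
With the tool pointing down it reaches from about 0.35 to 0.8 m from the base axis. Payload 7.3 kg.
Tool frame: the origin (TCP) lies at the centre of the arm's flange, where the gripper is bolted on; the fingertips stand 173 mm ahead of it and the grasp point (between the pads) lies 155 mm ahead of it (manip.tcp_to_grasp is the distance from the TCP to the grasp point, in m); z points along the fingers, y is the line along which they close (so a half turn about z gives the same grasp; the last joint's range is limited). The gripper opens to 85 mm and grips with 20 to 120 N. Pads are 22 mm wide; open, the fingers measure 114 mm over their backs; the gripper's body (76 mm by 85 mm) begins 54 mm behind the grasp point. The pads swing forward as they close: fully open they stand 13 mm farther back than shut.
Start: joints at [-72.307, 19.595, 87.324, -0, 73.075, -8.365], TCP at [0.231, -0.472, 0.405] pointing down, gripper open.
Joint ranges: [-145.02, 145.02], [-44.19, 115.74], [2.07, 154.8], [-57.11, 237.11], [16.16, 152.29], [-177.93, 177.93]. Speed limits (degrees/s): [147.25, 147.25, 180, 180, 180, 180].

INTERFACE

Orientations are given as [roll, pitch, yaw] about the fixed x, y, z axes, in that order (R = Rz(yaw) Ry(pitch) Rx(roll)).
In Python, from bench import manip gives the robot as it stands.
- The arm moves only by the shell command python3 -m creep 'ROWS' [FORCE]. ROWS is JSON, a list that holds one entry, the list of rows, each a list of 5 numbers: the opening, from 0 (shut) to 1 (fully open), then the shift along the tool's x, y, z in m, then the turn about the tool's z in rad. A call has 1 to 5 rows; each row is the pose to reach, as a shift and turn from the pose commanded when the call began, along the tool's axes at that moment; what a row does not reach only later rows make up. A row lasts 1/8 s, in which the tool goes at most 62.5 mm and 10.7 degrees, less where a joint would pass 70% of its speed; a pose out of reach is approached as far as the arm can. A call with a gripper value outside its range is refused whole. The fingers move at their own pace and stop on an object; FORCE is the grip in N (left out, the last holds). Time passes only in rows, so rows that repeat a pose let the fingers close. It gives the time, the measured TCP pose, the force, the opening and the grip force at its end, in the units of the state.
- manip.read_state(): the state, without advancing time (a new reading comes with each control period).
- manip.capture(name): name is "side" or "top"; returns a dict with "img" (480x640x3 uint8, red, green, blue), "K" (3x3 intrinsics, pixels), "xyz" and "attitude" of the camera in the world. Camera axes: x right, y down, z forward; pixel columns grow to the right and rows downward; lengths in m; the calibration is good to about 2 mm. A picture is of the moment at which its call begins. There is no depth.
- manip.close_job(): hands the job in; it is judged then, once.
The state is a dict: "t": time; "q": joint angles; "qvel": joint speeds; "joint_torque": joint torques, N m; "eef_pos": TCP position; "tcp_rot": TCP orientation; "force": force on the tool from outside, world axes, zero at the start; "torque": the same for the moment, N m; "width": finger opening in m; "grasp_force": force on a finger pad.
Only numpy, scipy, OpenCV 4.12 (cv2) and the standard library are available. Lean on these libraries where they do the work, as an engineer would, in place of code of your own. Each camera call takes 0.05 s, during which the arm holds its last target. There are 200 camera calls.

## Working session

There is one attempt and no reset: what is moved stays moved. The work goes in short steps, Python scripts to look and compute and a shell command to move; the robot and the scene stay as the last step left them, time stands still between calls to the robot, and variables do not carry over. Pictures are saved under pics/ and viewed, at most 14 in all, crops included, and the job is handed in when it is done.

```bash
ls; mkdir -p pics; python3 - <<'E'
from bench import manip
import cv2
s=manip.read_state();print(s)
for n in("top","side"):
    c=manip.capture(n);print(n,c["K"],c["xyz"],c["attitude"]);cv2.imwrite(f"pics/{n}0.png",c["img"][:,:,::-1])
print(manip.tcp_to_grasp)
E
```

```text
pics
{'t': 0.0, 'q': array([-7.23062905e+01,  1.96363153e+01,  8.73780416e+01, -4.02526974e-04,
        7.30729388e+01, -8.36388406e+00]), 'qvel': array([-0.00602706, -0.07537364, -0.05429518,  0.01492682,  0.08567378,
       -0.06692299]), 'joint_torque': array([ 9.23260413e-04, -4.33674538e+01, -2.46008044e+01, -9.16692898e-05,
        7.66254205e-03, -4.55337852e-05]), 'eef_pos': array([ 0.23060695, -0.47148923,  0.4040219 ]), 'tcp_rot': array([-1.79913577e+02, -1.23171545e-02,  2.60577018e+01]), 'force': array([-0.34347331,  0.75915146,  0.05669857]), 'torque': array([-0.04917635,  0.03009484, -0.04296705]), 'grasp_force': 0.0, 'width': 0.08536353330941819}
top [[536.17920103   0.         320.29780887]
 [  0.         536.17920103 244.71190236]
 [  0.           0.           1.        ]] [ 0.47170604 -0.00334332  1.17539361] [-175.8666277    -1.56952673  -89.9631732 ]
side [[618.29527525   0.         317.65299163]
 [  0.         618.29527525 233.96321372]
 [  0.           0.           1.        ]] [0.01360872 0.9380603  1.05764645] [-132.78515304    0.24105659 -151.26753261]
0.1547
```

View pics/top0.png

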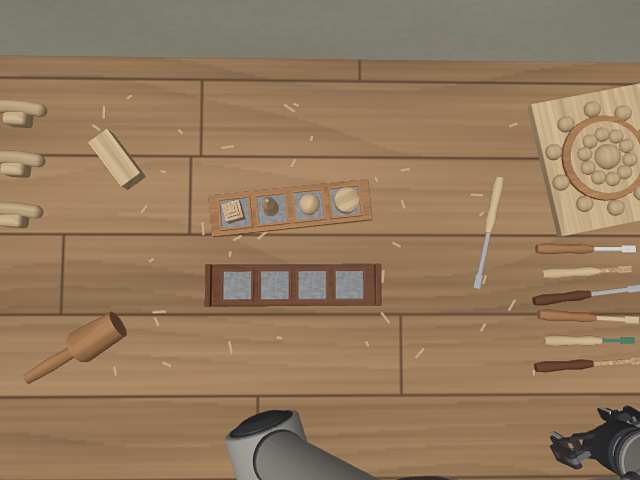

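View pics/side0.png

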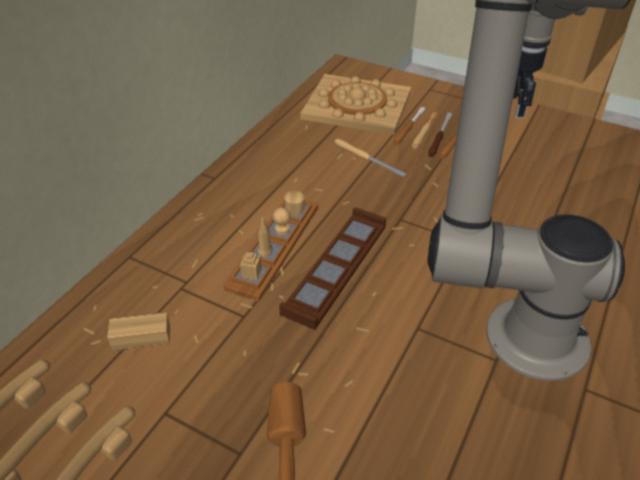

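Top view: the carving rack is the farther one, with block (232,210), spire (270,206), ball (309,204) and drum (346,200) from left to right. The delivery pockets are at about (237..349, 285), with the mallet, offcut and gouge well clear. Next I'll segment the felt and the finials.

```bash
cat > h.py <<'E'
import numpy as np, cv2
from scipy.spatial.transform import Rotation as R
from bench import manip
def ray(c,uv):
    d=R.from_euler('xyz',c["attitude"],degrees=True).apply(np.linalg.inv(c["K"])@[uv[0],uv[1],1]); return np.array(c["xyz"]),d/np.linalg.norm(d)
def onz(c,uv,z):
    o,d=ray(c,uv); return o+d*(z-o[2])/d[2]
def tri(c1,a,c2,b):
    o1,d1=ray(c1,a);o2,d2=ray(c2,b)
    t=np.linalg.lstsq(np.c_[d1,-d2],o2-o1,rcond=None)[0]; p,q=o1+d1*t[0],o2+d2*t[1]
    return (p+q)/2,np.linalg.norm(p-q)
def proj(c,p):
    v=c["K"]@R.from_euler('xyz',c["attitude"],degrees=True).inv().apply(np.array(p)-c["xyz"]); return v[:2]/v[2]
def blobs(mask,amin):
    cs,_=cv2.findContours(mask,cv2.RETR_EXTERNAL,cv2.CHAIN_APPROX_NONE)
    return [k for k in cs if cv2.contourArea(k)>amin]
E
python3 - <<'E'
from h import *
ROI={"top":(195,170,390,315),"side":(215,180,395,335)}
out=[]
for n in("top","side"):
    c=manip.capture(n); x0,y0,x1,y1=ROI[n]
    hsv=cv2.cvtColor(c["img"],cv2.COLOR_RGB2HSV)
    m=np.zeros((480,640),np.uint8); m[y0:y1,x0:x1]=1
    felt=((hsv[:,:,1]<70)&(m>0)).astype(np.uint8)*255
    for k in blobs(felt,60):
        (u,v),wh,a=cv2.minAreaRect(k); M=cv2.moments(k); print(n,"felt",round(u,1),round(v,1),np.round(wh,1),round(a,1),round(M['m10']/M['m00'],1),round(M['m01']/M['m00'],1))
    im=c["img"][y0:y1,x0:x1,::-1]
    im=cv2.resize(im,(0,0),fx=4,fy=4,interpolation=cv2.INTER_CUBIC); out.append(im)
    cv2.imwrite(f"pics/{n}1.png",im)
    if n=="top":
        for p in[(232,210),(270,206),(309,204),(346,200),(290,190),(237,285),(215,190)]: print(p,hsv[p[1],p[0]])
E
```

```text
top felt 349.0 284.5 [27. 28.] 90.0 349.3 284.6
top felt 311.5 284.5 [27. 27.] 90.0 311.5 284.5
top felt 274.5 285.0 [28. 27.] 90.0 274.5 284.6
top felt 236.5 285.0 [28. 27.] 90.0 236.5 285.0
top felt 234.3 212.5 [27.3 27.7] 84.3 234.4 212.5
top felt 271.4 208.6 [27.2 27.5] 84.0 271.4 208.7
top felt 308.3 204.7 [27.2 27.4] 84.3 308.3 204.8
top felt 345.0 200.9 [26.9 26.9] 83.7 340.5 204.6
(232, 210) [ 18  78 200]
(270, 206) [ 16  93 121]
(309, 204) [ 18  76 207]
(346, 200) [ 18  81 192]
(290, 190) [ 14 124 158]
(237, 285) [110  10 151]
(215, 190) [ 15 104 164]
side felt 311.2 294.4 [28.8 20.2] 21.8 311.3 294.4
side felt 251.8 275.7 [14.6 31. ] 77.7 253.8 274.8
side felt 327.9 271.3 [27.1 18.8] 21.8 328.1 271.4
side felt 272.2 251.1 [ 9.9 18.2] 28.3 273.4 250.9
side felt 343.5 249.9 [26.5 17.4] 20.6 343.7 250.0
side felt 281.2 229.8 [24.6 13.9] 6.3 279.4 229.9
side felt 358.0 230.0 [25.9 15.8] 18.4 358.2 230.1
```

View pics/top1.png

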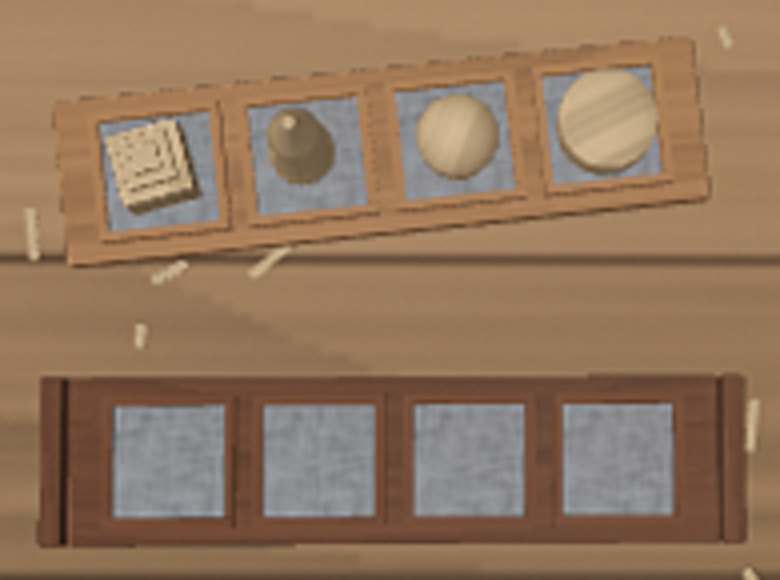

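View pics/side1.png

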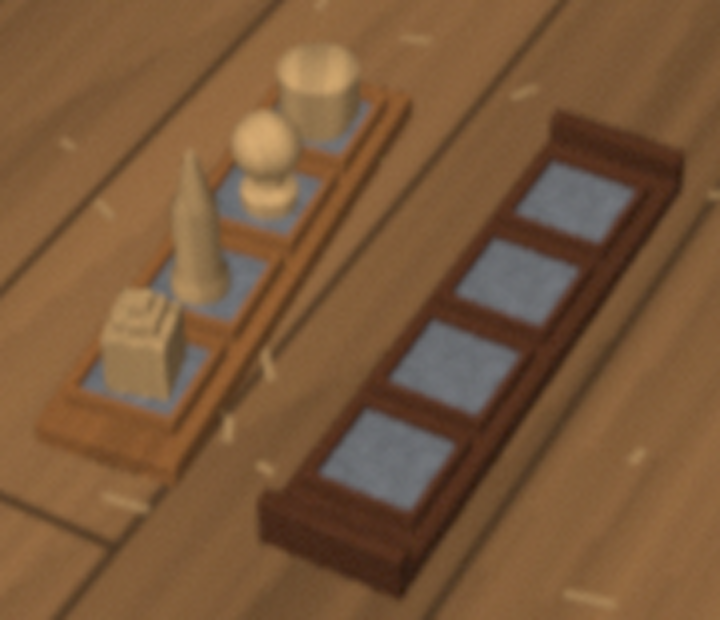

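Both crops are clear. In the top view the spire tip is at about (267,200), the ball at (309.5,204), the drum's top face at (346.5,199.5) and the block's top at (231.5,209). In the side view the spire tip is at (262.5,218), the ball at (281.5,216) and the drum's top at (294.7,198). Next I'll triangulate these.

```bash
python3 - <<'E'
from h import *
T=manip.capture("top");S=manip.capture("side")
np.set_printoptions(precision=4,suppress=True)
# delivery felt, two views
tp=[(236.5,285),(274.5,284.7),(311.5,284.5),(349.2,284.5)]; sp=[(311.2,294.4),(328,271.3),(343.6,250),(358.1,230)]
P=[]
for a,b in zip(tp,sp):
    p,e=tri(T,a,S,b);P.append(onz(T,a,.023));print("pocket",p,"err",e,"@.023",P[-1],onz(S,b,.023))
for a in[(234.3,212.5),(271.4,208.6),(308.3,204.7),(345,200.9)]: print("seat@.023",onz(T,a,.023))
# finials: pale mask
def pale(c,u,v,r,name):
    hsv=cv2.cvtColor(c["img"],cv2.COLOR_RGB2HSV); g=cv2.resize(hsv[v-r:v+r,u-r:u+r],(0,0),fx=4,fy=4,interpolation=cv2.INTER_CUBIC)
    m=((g[:,:,0]<40)&(g[:,:,1]>50)&(g[:,:,1]<108)).astype(np.uint8)*255
    m=cv2.morphologyEx(m,cv2.MORPH_OPEN,np.ones((9,9)))
    k=max(blobs(m,50),key=cv2.contourArea)
    k=(k.astype(np.float32)+.5)/4-.5+[u-r,v-r]; k=k.astype(np.float32)
    print(name,"circ",cv2.minEnclosingCircle(k),"rect",cv2.minAreaRect(k),"box",k.min((0,1)),k.max((0,1)))
pale(T,309,204,14,"ball T");pale(T,346,200,15,"drum T");pale(T,232,210,15,"block T");pale(S,281,216,11,"ball S")
for n,a,b in[("tip",(267.2,200.2),(262.5,218)),("ball",(309.4,204),(281.5,216.1)),("drumtop",(346.5,199.6),(294.7,198)),("blocktop",(231.5,208.8),(250.8,255.7))]:
    p,e=tri(T,a,S,b);print(n,p,e)
print("tip@.128",onz(T,(267.2,200.2),.128),onz(S,(262.5,218),.128))
print("ball@.069",onz(T,(309.4,204),.069),onz(S,(281.5,216.1),.069))
print("drum@.075",onz(T,(346.5,199.6),.075),onz(S,(294.7,198),.075))
print("block@.085",onz(T,(231.5,208.8),.085),onz(S,(250.8,255.7),.085))
E
```

```text
pocket [0.4692 0.1439 0.0277] err 0.0018900657539758917 @.023 [0.4683 0.144  0.023 ] [0.4722 0.1406 0.023 ]
pocket [0.4699 0.0633 0.0274] err 0.0019065279370782283 @.023 [0.469  0.0631 0.023 ] [0.4727 0.0599 0.023 ]
pocket [ 0.4701 -0.0157  0.0281] err 0.001352976733200822 @.023 [ 0.4695 -0.0161  0.023 ] [ 0.473  -0.0201  0.023 ]
pocket [ 0.4705 -0.0961  0.0279] err 0.0020946857019022887 @.023 [ 0.4695 -0.097   0.023 ] [ 0.4736 -0.1006  0.023 ]
seat@.023 [0.6242 0.1506 0.023 ]
seat@.023 [0.633  0.0709 0.023 ]
seat@.023 [ 0.6419 -0.0088  0.023 ]
seat@.023 [ 0.6506 -0.0885  0.023 ]
ball T circ ((308.87200927734375, 203.4208221435547), 10.50698471069336) rect ((309.0, 203.5), (19.75, 20.25), 90.0) box [298.875 193.625] [319.125 213.375]
drum T circ ((346.43353271484375, 199.841796875), 13.52745532989502) rect ((346.2559814453125, 199.69882202148438), (25.02018165588379, 25.829742431640625), 40.36453628540039) box [333.875 186.875] [359.125 213.125]
block T circ ((232.0, 211.0), 12.792920112609863) rect ((232.5615234375, 210.85446166992188), (19.80425262451172, 19.828929901123047), 74.24882507324219) box [221.375 199.875] [243.125 221.125]Traceback (most recent call last):
  File "<stdin>", line 18, in <module>
  File "<stdin>", line 15, in pale
ValueError: max() iterable argument is empty
```

```bash
python3 - <<'E'
from h import *
T=manip.capture("top");S=manip.capture("side")
np.set_printoptions(precision=4,suppress=True)
for n,a,b,z in[("tip",(267.2,200.2),(262.5,218),.128),("ball",(309,203.7),(281.5,216.1),.069),("drumtop",(346.5,199.6),(294.7,198),.075),("blocktop",(231.5,208.8),(250.8,255.7),.085)]:
    p,e=tri(T,a,S,b);print(n,p,e,"planes",onz(T,a,z),onz(S,b,z))
# block: top-view foot-block outline (top face 67 mm) check
for a in[(100,148),(178,118),(200,188),(118,213)]: print("blk crop corner",onz(T,(195+a[0]/4,170+a[1]/4),.067))
# crop for block and spire
x0,y0=215,190
im=cv2.resize(T["img"][y0:y0+35,x0:x0+70,::-1],(0,0),fx=11,fy=11,interpolation=cv2.INTER_CUBIC);cv2.imwrite("pics/blk.png",im)
E
```

```text
tip [0.6352 0.0726 0.1287] 0.0008976595164545061 planes [0.6349 0.0725 0.128 ] [0.6361 0.0721 0.128 ]
ball [ 0.6375 -0.0098  0.0702] 0.0010646351675547279 planes [ 0.6372 -0.01    0.069 ] [ 0.6387 -0.0108  0.069 ]
drumtop [ 0.6467 -0.0883  0.0666] 0.0004128562813005159 planes [ 0.6452 -0.0877  0.075 ] [ 0.6416 -0.0796  0.075 ]
blocktop [0.6234 0.1484 0.0798] 0.0018741889802726985 planes [0.6235 0.1481 0.085 ] [0.6193 0.1523 0.085 ]
blk crop corner [0.6297 0.1744 0.067 ]
blk crop corner [0.6456 0.1343 0.067 ]
blk crop corner [0.609  0.1225 0.067 ]
blk crop corner [0.5959 0.1647 0.067 ]
```

View pics/blk.png

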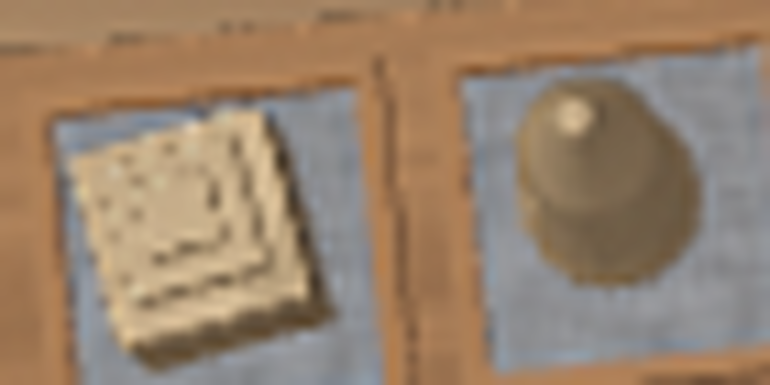

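The crop shows the block turned about 14.7° anticlockwise, with its 44 mm face corners at crop (70,157), (262,110), (315,298) and (125,345). The spire tip is at crop (574,115).

```bash
cat > go.py <<'E'
# usage: go.py x y graspz yaw  -> tool-frame shift and turn from the present pose
import sys,numpy as np
from scipy.spatial.transform import Rotation as R
from bench import manip
s=manip.read_state();x,y,z,yaw=map(float,sys.argv[1:5])
r=R.from_euler('xyz',s["tcp_rot"],degrees=True)
d=r.inv().apply(np.array([x,y,z+manip.tcp_to_grasp])-s["eef_pos"])
t=-((yaw-s["tcp_rot"][2]+180)%360-180)
print("shift",np.round(d,4),"turn rad",round(np.radians(t),3),"grasp pt",np.round(s["eef_pos"]-[0,0,manip.tcp_to_grasp],4),"rot",np.round(s["tcp_rot"],1),"t",s["t"],"w",round(s["width"],4),"gf",round(s["grasp_force"],1))
E
python3 go.py .6455 -.0875 .215 96
python3 - <<'E'
from h import *
T=manip.capture("top")
f=lambda p:(215+(p[0]+.5)/11-.5,190+(p[1]+.5)/11-.5)
C=[onz(T,f(p),.067) for p in[(70,157),(262,110),(315,298),(125,345)]]
print(np.round(C,4),np.mean(C,0),onz(T,f((178,203)),.085),onz(T,f((574,115)),.128))
E
```

```text
shift [ 0.5414 -0.1628  0.0349] turn rad -1.221 grasp pt [ 0.2306 -0.4716  0.2499] rot [-180.    -0.    26.1] t 0.4 w 0.0855 gf 0.0
[[0.6364 0.1726 0.067 ]
 [0.6455 0.1367 0.067 ]
 [0.6098 0.1263 0.067 ]
 [0.6007 0.1618 0.067 ]] [0.62309227 0.14935429 0.067     ] [0.62517784 0.14970993 0.085     ] [0.63528821 0.07340714 0.128     ]
```

```bash
python3 -m creep '[[[1,0.05,-0.015,0.005,-0.15],[1,0.10,-0.03,0.01,-0.33],[1,0.16,-0.05,0.015,-0.5],[1,0.21,-0.065,0.02,-0.68],[1,0.27,-0.08,0.02,-0.85]]]' 40; python3 go.py .6455 -.0875 .215 96
```

```text
t: 1.08
eef_pos: [0.439, -0.2799, 0.3845]
tcp_rot: [-180.0, 0.0, 75.0]
force: [-0.1, -1.1, -0.1]
width: 0.0851
grasp_force: 0.0
shift [0.2392 0.1499 0.0148] turn rad -0.366 grasp pt [ 0.439  -0.2799  0.2298] rot [-180.    0.   75.] t 1.075 w 0.0851 gf 0.0
```

```bash
python3 -m creep '[[[1,0.05,0.03,0.003,-0.08],[1,0.10,0.06,0.006,-0.16],[1,0.15,0.09,0.01,-0.25],[1,0.20,0.125,0.015,-0.33],[1,0.239,0.15,0.015,-0.366]]]'; python3 go.py .6455 -.0875 .057 96
```

```text
t: 1.7
eef_pos: [0.6471, -0.088, 0.369]
tcp_rot: [-180.0, -0.0, 95.9]
force: [-0.6, -0.4, 1.0]
width: 0.0854
grasp_force: 0.0
shift [ 0.0006 -0.0014  0.1573] turn rad -0.002 grasp pt [ 0.6471 -0.088   0.2143] rot [-180.    -0.    95.9] t 1.7 w 0.0854 gf 0.0
```

```bash
python3 - <<'E'
from h import *
T=manip.capture("top");S=manip.capture("side")
a=T["img"][150:320,195:395,::-1];b=S["img"][130:300,195:395,::-1]
cv2.imwrite("pics/abv.png",cv2.resize(np.hstack([a,b]),(0,0),fx=2,fy=2,interpolation=cv2.INTER_CUBIC))
E
```

```text
(no output)
```

View pics/abv.png

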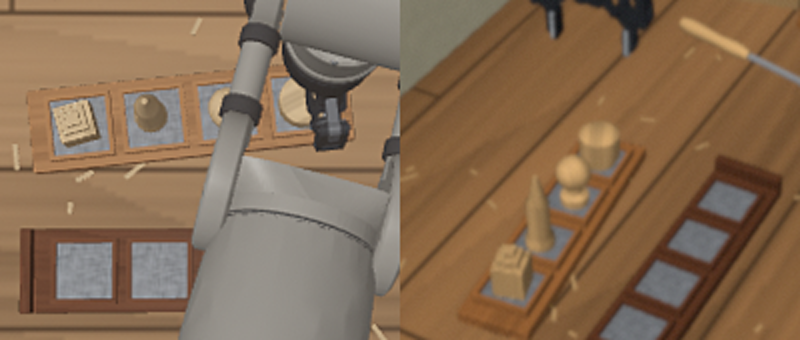

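The gripper is centred above the drum along the row, with its fingers closing across the rack. The other finials are undisturbed. Next I'll descend.

```bash
python3 -m creep '[[[1,0,-0.001,0.04,0],[1,0,-0.001,0.08,0],[1,0,-0.001,0.12,0],[1,0,-0.001,0.145,0],[1,0,-0.001,0.157,0]]]' && python3 -m creep '[[[0.45,0,0,0,0],[0.4,0,0,0,0],[0.4,0,0,0,0],[0.4,0,0,0,0],[0.4,0,0,0,0]]]' 40;  python3 go.py .6455 -.0875 .215 96
```

```text
t: 2.42
eef_pos: [0.6439, -0.0907, 0.2111]
tcp_rot: [-179.9, -0.0, 95.7]
force: [0.1, 1.4, -0.4]
width: 0.0854
grasp_force: 0.0
t: 3.05
eef_pos: [0.6451, -0.0903, 0.2145]
tcp_rot: [179.8, 0.1, 95.7]
force: [0.6, -1.0, 6.4]
width: 0.0509
grasp_force: 42.4
shift [ 0.0025  0.0011 -0.1552] turn rad -0.005 grasp pt [ 0.6451 -0.0903  0.0598] rot [1.798e+02 1.000e-01 9.570e+01] t 3.05 w 0.0509 gf 42.4
```

```bash
python3 -m creep '[[[0.4,0,0,-0.02,0],[0.4,0,0,-0.05,0],[0.4,0,0,-0.09,0],[0.4,0,0,-0.12,0],[0.4,0,0,-0.135,0]]]';  python3 go.py .4705 .1425 .195 90
```

```text
t: 3.68
eef_pos: [0.6447, -0.09, 0.3497]
tcp_rot: [179.9, 0.1, 95.7]
force: [0.6, -0.3, -1.7]
width: 0.0506
grasp_force: 41.8
shift [ 0.2488 -0.15   -0.0006] turn rad 0.1 grasp pt [ 0.6447 -0.09    0.195 ] rot [1.799e+02 1.000e-01 9.570e+01] t 3.675 w 0.0506 gf 41.8
```

```bash
python3 -m creep '[[[0.4,0.02,-0.012,0,0.01],[0.4,0.055,-0.033,0,0.03],[0.4,0.095,-0.057,0,0.05],[0.4,0.135,-0.081,0,0.07],[0.4,0.17,-0.102,0,0.09]]]';  python3 -m creep '[[[0.4,0.03,-0.018,0,0.01],[0.4,0.055,-0.033,0,0.01],[0.4,0.073,-0.044,0,0.01],[0.4,0.079,-0.048,0,0.01],[0.4,0.079,-0.048,0,0.01]]]';python3 go.py .4705 .1425 .06 90
```

```text
t: 4.3
eef_pos: [0.5248, 0.0701, 0.347]
tcp_rot: [-179.9, -0.0, 90.5]
force: [-0.4, -0.8, -1.0]
width: 0.0505
grasp_force: 41.8
t: 4.92
eef_pos: [0.4773, 0.1474, 0.3474]
tcp_rot: [-180.0, 0.0, 90.0]
force: [-0.1, -0.9, -0.6]
width: 0.0506
grasp_force: 41.8
shift [-0.0048 -0.0068  0.1327] turn rad 0.001 grasp pt [0.4773 0.1474 0.1927] rot [-180.    0.   90.] t 4.925 w 0.0506 gf 41.8
```

```bash
python3 -m creep '[[[0.4,-0.003,-0.004,0.02,0],[0.4,-0.005,-0.007,0.05,0],[0.4,-0.005,-0.007,0.08,0],[0.4,-0.005,-0.007,0.095,0],[0.4,-0.005,-0.007,0.1,0]]]';python3 - <<'E'
from h import *
T=manip.capture("top");S=manip.capture("side")
a=T["img"][200:320,195:395,::-1];b=S["img"][200:320,215:415,::-1]
cv2.imwrite("pics/low.png",cv2.resize(np.hstack([a,b]),(0,0),fx=2,fy=2,interpolation=cv2.INTER_CUBIC))
E
python3 go.py .4705 .1425 .06 90
```

```text
t: 5.55
eef_pos: [0.4707, 0.1416, 0.2466]
tcp_rot: [-179.9, 0.0, 89.9]
force: [-0.1, 0.0, -0.3]
width: 0.0505
grasp_force: 41.8
shift [ 0.0006 -0.0002  0.0327] turn rad -0.001 grasp pt [0.4707 0.1419 0.0927] rot [-180.    0.   90.] t 5.65 w 0.0504 gf 41.8
```

View pics/low.png

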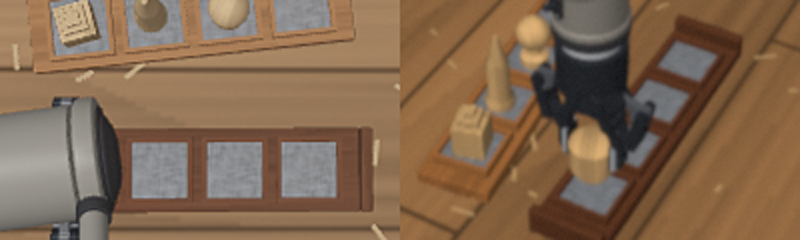

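The drum hangs upright over the left-end pocket. Next I'll lower it, watching the force, before releasing.

```bash
python3 -m creep '[[[0.4,0,0,0.01,0],[0.4,0,0,0.02,0],[0.4,0,0,0.027,0],[0.4,0,0,0.031,0],[0.4,0,0,0.032,0]]]';python3 go.py .4705 .1425 .06 90
```

```text
t: 6.28
eef_pos: [0.4703, 0.1424, 0.2154]
tcp_rot: [-180.0, 0.0, 90.0]
force: [0.7, -0.1, -0.4]
width: 0.0504
grasp_force: 41.8
shift [0.0001 0.0002 0.0007] turn rad 0.0 grasp pt [0.4703 0.1424 0.0607] rot [-180.    0.   90.] t 6.275 w 0.0504 gf 41.8
```

```bash
python3 -m creep '[[[0.4,0,0,0.001,0],[0.4,0,0,0.002,0],[0.4,0,0,0.002,0]]]';python3 go.py .4705 .1425 .06 90
```

```text
t: 6.65
eef_pos: [0.4704, 0.1424, 0.2144]
tcp_rot: [180.0, -0.0, 90.0]
force: [-3.4, -0.1, 5.0]
width: 0.0504
grasp_force: 42.5
shift [ 0.0001  0.0001 -0.0003] turn rad 0.0 grasp pt [0.4704 0.1424 0.0597] rot [180.  -0.  90.] t 6.65 w 0.0504 gf 42.5
```

```bash
python3 -m creep '[[[0.7,0,0,0,0],[0.9,0,0,0,0],[1,0,0,0,0],[1,0,0,-0.02,0],[1,0,0,-0.05,0]]]'; python3 -m creep '[[[1,0,0,-0.05,0],[1,0,0,-0.10,0]]]';python3 go.py .638 -.0105 .20 96
```

```text
t: 7.28
eef_pos: [0.4701, 0.1423, 0.2634]
tcp_rot: [-179.9, 0.0, 90.0]
force: [1.0, 0.9, 0.3]
width: 0.0856
grasp_force: 0.0
t: 7.52
eef_pos: [0.4702, 0.1424, 0.3649]
tcp_rot: [-180.0, 0.0, 90.0]
force: [0.7, 0.5, -0.1]
width: 0.0855
grasp_force: 0.0
shift [-0.1528  0.1678  0.0102] turn rad -0.105 grasp pt [0.4702 0.1424 0.2102] rot [-180.    0.   90.] t 7.525 w 0.0855 gf 0.0
```

```bash
python3 -m creep '[[[1,-0.035,0.038,0.005,-0.03],[1,-0.075,0.083,0.01,-0.06],[1,-0.115,0.127,0.01,-0.09],[1,-0.145,0.16,0.01,-0.105],[1,-0.153,0.168,0.01,-0.105]]]'; python3 -m creep '[[[1,0,0,0,0]]]'; python3 go.py .638 -.0105 .066 96
python3 - <<'E'
from h import *
S=manip.capture("side");T=manip.capture("top")
b=S["img"][160:330,200:400,::-1];a=T["img"][160:330,195:395,::-1]
cv2.imwrite("pics/ball.png",cv2.resize(np.hstack([a,b]),(0,0),fx=2,fy=2,interpolation=cv2.INTER_CUBIC))
E
```

```text
t: 8.15
eef_pos: [0.6396, -0.0128, 0.3527]
tcp_rot: [-180.0, 0.0, 95.9]
force: [0.4, -0.1, 0.2]
width: 0.0855
grasp_force: 0.0
t: 8.28
eef_pos: [0.6383, -0.0108, 0.353]
tcp_rot: [-179.9, -0.0, 96.0]
force: [-0.1, -0.8, 0.1]
width: 0.0852
grasp_force: 0.0
shift [ 3.000e-04 -1.000e-04  1.323e-01] turn rad -0.001 grasp pt [ 0.6383 -0.0108  0.1983] rot [-179.9   -0.    96. ] t 8.275 w 0.0852 gf 0.0
```

View pics/ball.png

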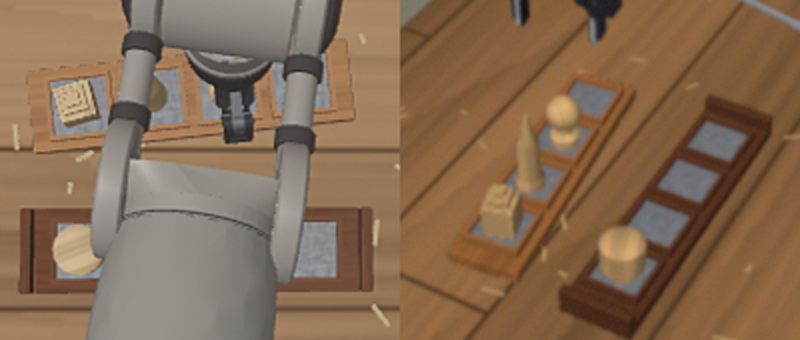

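The drum stands upright in the left-end pocket, and the gripper is above the ball. Next I'll descend and grip it.

```bash
python3 -m creep '[[[1,0,0,0.035,0],[1,0,0,0.075,0],[1,0,0,0.11,0],[1,0,0,0.127,0],[1,0,0,0.132,0]]]' && python3 -m creep '[[[0.5,0,0,0,0],[0.35,0,0,0,0],[0.35,0,0,0,0],[0.35,0,0,0,0],[0.35,0,0,0,0]]]' 40;  python3 go.py .4705 .062 .2 90
```

```text
t: 9.0
eef_pos: [0.6381, -0.0099, 0.2215]
tcp_rot: [-180.0, -0.0, 96.1]
force: [-0.7, 0.2, 0.5]
width: 0.0854
grasp_force: 0.0
t: 9.62
eef_pos: [0.6387, -0.0107, 0.2233]
tcp_rot: [179.9, 0.0, 96.0]
force: [-0.2, 0.2, 6.2]
width: 0.0415
grasp_force: 40.4
shift [ 0.0898 -0.1594 -0.1318] turn rad 0.105 grasp pt [ 0.6387 -0.0107  0.0686] rot [179.9   0.   96. ] t 9.625 w 0.0415 gf 40.4
```

```bash
python3 -m creep '[[[0.35,0,0,-0.015,0],[0.35,0,0,-0.045,0],[0.35,0,0,-0.085,0],[0.35,0,0,-0.115,0],[0.35,0,0,-0.13,0]]]';  python3 -m creep '[[[0.35,0.01,-0.018,0,0.01],[0.35,0.03,-0.053,0,0.03],[0.35,0.055,-0.097,0,0.06],[0.35,0.076,-0.135,0,0.09],[0.35,0.09,-0.159,0,0.105]]]'; python3 -m creep '[[[0.35,0,0,0,0],[0.35,0,0,0,0]]]';python3 go.py .4705 .062 .0686 90
```

```text
t: 10.25
eef_pos: [0.6384, -0.0106, 0.3545]
tcp_rot: [179.8, 0.1, 96.0]
force: [2.0, -0.1, -0.5]
width: 0.0417
grasp_force: 40.7
t: 10.88
eef_pos: [0.4688, 0.0629, 0.3515]
tcp_rot: [-179.9, -0.0, 90.0]
force: [0.4, 0.3, 0.2]
width: 0.042
grasp_force: 40.7
t: 11.12
eef_pos: [0.4714, 0.0621, 0.3518]
tcp_rot: [180.0, 0.0, 90.0]
force: [1.1, 0.0, -0.8]
width: 0.0417
grasp_force: 40.7
shift [-0.     -0.001   0.1285] turn rad 0.0 grasp pt [0.4714 0.0621 0.1971] rot [180.   0.  90.] t 11.125 w 0.0417 gf 40.7
```

```bash
python3 -m creep '[[[0.35,0,-0.001,0.025,0],[0.35,0,-0.001,0.06,0],[0.35,0,-0.001,0.095,0],[0.35,0,-0.001,0.118,0],[0.35,0,-0.001,0.125,0]]]'; python3 -m creep '[[[0.35,0,0,0.0015,0],[0.35,0,0,0.003,0],[0.35,0,0,0.003,0]]]';python3 - <<'E'
from h import *
S=manip.capture("side")
cv2.imwrite("pics/ball2.png",cv2.resize(S["img"][200:320,260:420,::-1],(0,0),fx=4,fy=4,interpolation=cv2.INTER_CUBIC))
E
python3 go.py .4705 .062 .0686 90
```

```text
t: 11.75
eef_pos: [0.4702, 0.0618, 0.2251]
tcp_rot: [-179.9, 0.0, 90.0]
force: [-0.9, -0.2, 0.1]
width: 0.0418
grasp_force: 40.7
t: 12.12
eef_pos: [0.4701, 0.0622, 0.2243]
tcp_rot: [179.9, 0.0, 90.0]
force: [0.4, -0.4, -0.5]
width: 0.0415
grasp_force: 40.7
shift [-0.0002  0.0005  0.001 ] turn rad 0.0 grasp pt [0.47   0.0622 0.0696] rot [179.9   0.   90. ] t 12.175 w 0.0419 gf 40.7
```

View pics/ball2.png

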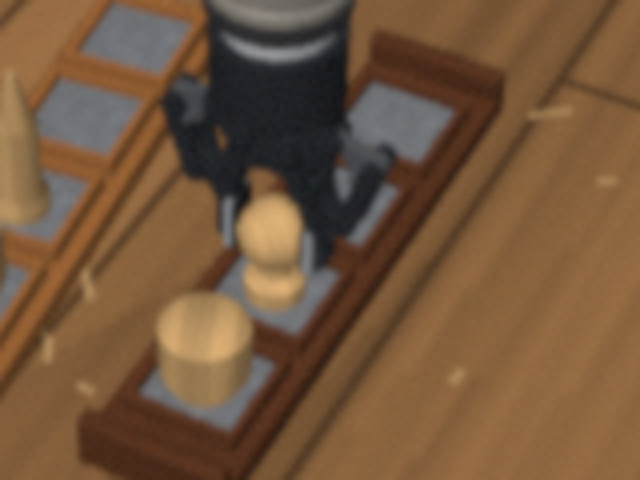

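The ball finial is upright in the second pocket from the left, just above the floor. Next I'll lower it a little more until it touches.

```bash
python3 -m creep '[[[0.35,0,0,0.001,0],[0.35,0,0,0.0015,0],[0.35,0,0,0.0015,0]]]'
```

```text
t: 12.55
eef_pos: [0.4699, 0.0623, 0.2232]
tcp_rot: [179.9, 0.0, 90.0]
force: [-2.6, -1.3, 9.8]
width: 0.042
grasp_force: 41.5
```

```bash
python3 -m creep '[[[0.7,0,0,0,0],[0.9,0,0,0,0],[1,0,0,0,0],[1,0,0,-0.02,0],[1,0,0,-0.06,0]]]'; python3 -m creep '[[[1,0,0,-0.05,0],[1,0,0,-0.08,0]]]';python3 go.py .6355 .0727 .21 96
```

```text
t: 13.18
eef_pos: [0.4694, 0.0622, 0.2815]
tcp_rot: [-179.8, -0.0, 90.0]
force: [0.7, -0.3, 1.2]
width: 0.0854
grasp_force: 0.0
t: 13.42
eef_pos: [0.4699, 0.0623, 0.3644]
tcp_rot: [179.8, 0.0, 90.0]
force: [-0.6, -0.7, -0.1]
width: 0.0852
grasp_force: 0.0
shift [0.0104 0.1656 0.0002] turn rad -0.105 grasp pt [0.4699 0.0623 0.2097] rot [179.8   0.   90. ] t 13.425 w 0.0852 gf 0.0
```

```bash
python3 -m creep '[[[1,0.003,0.04,0,-0.03],[1,0.006,0.085,0,-0.06],[1,0.009,0.13,0,-0.09],[1,0.01,0.158,0,-0.105],[1,0.01,0.166,0,-0.105]]]'; python3 -m creep '[[[1,0,0,0,0]]]';python3 go.py .6355 .0727 .08 96
```

```text
t: 14.05
eef_pos: [0.6368, 0.0722, 0.3612]
tcp_rot: [-179.9, 0.0, 96.0]
force: [-0.2, 0.4, -0.3]
width: 0.0853
grasp_force: 0.0
t: 14.18
eef_pos: [0.6355, 0.0722, 0.3616]
tcp_rot: [-179.9, -0.0, 96.0]
force: [-0.5, -1.0, -0.5]
width: 0.0858
grasp_force: 0.0
shift [0.0005 0.0002 0.1269] turn rad -0.0 grasp pt [0.6355 0.0722 0.2069] rot [-179.9   -0.    96. ] t 14.175 w 0.0858 gf 0.0
```

```bash
python3 -m creep '[[[1,0,0,0.03,0],[1,0,0,0.065,0],[1,0,0,0.1,0],[1,0,0,0.118,0],[1,0,0,0.125,0]]]' && python3 -m creep '[[[0.4,0,0,0,0],[0.3,0,0,0,0],[0.2,0,0,0,0],[0.2,0,0,0,0],[0.2,0,0,0,0]]]' 40; python3 -m creep '[[[0.2,0,0,0,0],[0.2,0,0,0,0]]]'; python3 go.py .4705 -.018 .215 90
```

```text
t: 14.8
eef_pos: [0.6354, 0.0722, 0.2369]
tcp_rot: [-179.9, 0.0, 96.0]
force: [0.3, -0.0, -0.1]
width: 0.0853
grasp_force: 0.0
t: 15.42
eef_pos: [0.636, 0.0722, 0.2383]
tcp_rot: [179.9, 0.0, 96.0]
force: [-1.2, 0.7, 6.0]
width: 0.0269
grasp_force: 39.8
t: 15.68
eef_pos: [0.636, 0.0722, 0.2383]
tcp_rot: [179.9, 0.0, 96.0]
force: [-1.2, -0.0, 5.4]
width: 0.0267
grasp_force: 39.8
shift [-0.0724 -0.1738 -0.1317] turn rad 0.105 grasp pt [0.636  0.0722 0.0836] rot [179.9   0.   96. ] t 15.675 w 0.0267 gf 39.8
```

```bash
python3 -m creep '[[[0.2,0,0,-0.015,0],[0.2,0,0,-0.045,0],[0.2,0,0,-0.085,0],[0.2,0,0,-0.118,0],[0.2,0,0,-0.132,0]]]';  python3 -m creep '[[[0.2,-0.008,-0.02,0,0.01],[0.2,-0.024,-0.058,0,0.03],[0.2,-0.044,-0.106,0,0.06],[0.2,-0.061,-0.147,0,0.09],[0.2,-0.072,-0.174,0,0.105]]]'; python3 -m creep '[[[0.2,0,0,0,0],[0.2,0,0,0,0]]]';python3 go.py .4705 -.018 .0836 90
```

```text
t: 16.3
eef_pos: [0.6359, 0.0723, 0.372]
tcp_rot: [179.8, 0.0, 96.0]
force: [-0.4, -0.7, -1.7]
width: 0.0267
grasp_force: 39.4
t: 16.92
eef_pos: [0.4684, -0.0182, 0.3687]
tcp_rot: [-179.9, -0.0, 89.9]
force: [-0.0, -0.8, -0.2]
width: 0.0266
grasp_force: 39.5
t: 17.18
eef_pos: [0.4708, -0.0175, 0.3692]
tcp_rot: [180.0, -0.0, 90.0]
force: [-0.2, -0.2, -0.6]
width: 0.0263
grasp_force: 39.6
shift [-0.0005 -0.0003  0.1309] turn rad -0.0 grasp pt [ 0.4708 -0.0175  0.2145] rot [180.  -0.  90.] t 17.175 w 0.0263 gf 39.6
```

```bash
python3 -m creep '[[[0.2,0,0,0.025,0],[0.2,0,0,0.06,0],[0.2,0,0,0.1,0],[0.2,0,0,0.122,0],[0.2,0,0,0.128,0]]]'; python3 -m creep '[[[0.2,0,0,0.001,0],[0.2,0,0,0.002,0],[0.2,0,0,0.002,0]]]'; python3 -m creep '[[[0.2,0,0,0.001,0],[0.2,0,0,0.0015,0],[0.2,0,0,0.0015,0]]]'
python3 go.py .4705 -.018 .0836 90
```

```text
t: 17.8
eef_pos: [0.4707, -0.0171, 0.2396]
tcp_rot: [-179.8, -0.0, 90.1]
force: [0.3, -0.0, -0.2]
width: 0.0268
grasp_force: 39.6
t: 18.18
eef_pos: [0.4706, -0.0176, 0.2399]
tcp_rot: [179.9, 0.0, 90.0]
force: [-0.1, -0.6, -1.3]
width: 0.0266
grasp_force: 39.6
t: 18.55
eef_pos: [0.4704, -0.0177, 0.2382]
tcp_rot: [180.0, 0.0, 90.0]
force: [-1.6, -0.2, 5.8]
width: 0.0262
grasp_force: 40.1
shift [-0.0003  0.0001 -0.0001] turn rad -0.0 grasp pt [ 0.4704 -0.0177  0.0835] rot [180.   0.  90.] t 18.55 w 0.0262 gf 40.1
```

```bash
python3 -m creep '[[[0.6,0,0,0,0],[0.9,0,0,0,0],[1,0,0,0,0],[1,0,0,-0.015,0],[1,0,0,-0.05,0]]]'; python3 -m creep '[[[1,0,0,-0.05,0],[1,0,0,-0.09,0]]]';python3 go.py .6235 .149 .22 105
```

```text
t: 19.18
eef_pos: [0.4699, -0.0176, 0.287]
tcp_rot: [-179.8, -0.0, 90.0]
force: [0.1, 0.8, 0.9]
width: 0.0854
grasp_force: 0.0
t: 19.42
eef_pos: [0.4703, -0.0176, 0.3795]
tcp_rot: [179.9, 0.0, 90.0]
force: [1.2, 0.0, 0.1]
width: 0.0855
grasp_force: 0.0
shift [0.1666 0.1533 0.0049] turn rad -0.262 grasp pt [ 0.4703 -0.0176  0.2248] rot [179.9   0.   90. ] t 19.425 w 0.0855 gf 0.0
```

```bash
python3 -m creep '[[[1,0.04,0.037,0,-0.06],[1,0.083,0.077,0,-0.13],[1,0.125,0.115,0.005,-0.2],[1,0.155,0.143,0.005,-0.25],[1,0.167,0.153,0.005,-0.262]]]'; python3 -m creep '[[[1,0,0,0,0]]]';python3 go.py .6235 .149 .055 105
python3 - <<'E'
from h import *
S=manip.capture("side");T=manip.capture("top")
b=S["img"][180:330,220:400,::-1];a=T["img"][180:330,205:385,::-1]
cv2.imwrite("pics/blk2.png",cv2.resize(np.hstack([a,b]),(0,0),fx=2.2,fy=2.2,interpolation=cv2.INTER_CUBIC))
E
```

```text
t: 20.05
eef_pos: [0.6243, 0.1514, 0.3715]
tcp_rot: [-180.0, -0.0, 105.2]
force: [0.2, 0.3, 1.4]
width: 0.0855
grasp_force: 0.0
t: 20.18
eef_pos: [0.6235, 0.1502, 0.3717]
tcp_rot: [-179.9, -0.0, 105.1]
force: [-0.3, -0.2, -1.2]
width: 0.0856
grasp_force: 0.0
shift [-0.0012 -0.0002  0.162 ] turn rad 0.001 grasp pt [0.6235 0.1502 0.217 ] rot [-179.9   -0.   105.1] t 20.175 w 0.0856 gf 0.0
```

View pics/blk2.png

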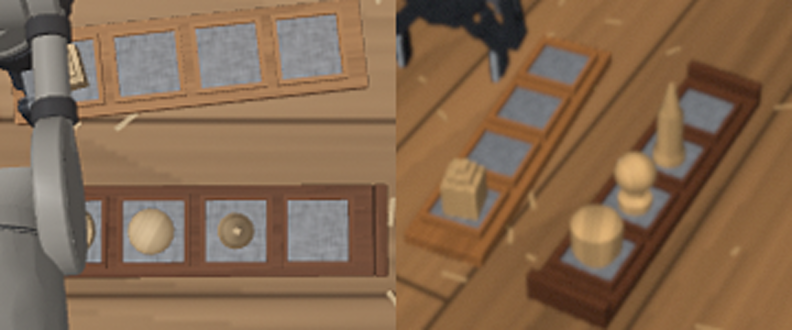

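The drum, ball and spire all stand upright and centred in their pockets. The block is last, and it goes in the empty right-end pocket.

```bash
python3 -m creep '[[[1,-0.001,0,0.045,0],[1,-0.001,0,0.09,0],[1,-0.001,0,0.135,0],[1,-0.001,0,0.155,0],[1,-0.001,0,0.162,0]]]' && python3 -m creep '[[[0.5,0,0,0,0],[0.3,0,0,0,0],[0.3,0,0,0,0],[0.3,0,0,0,0],[0.3,0,0,0,0]]]' 40; python3 -m creep '[[[0.3,0,0,-0.015,0],[0.3,0,0,-0.05,0],[0.3,0,0,-0.1,0],[0.3,0,0,-0.145,0],[0.3,0,0,-0.165,0]]]'; python3 go.py .4705 -.0985 .22 90
```

```text
t: 20.9
eef_pos: [0.6229, 0.1474, 0.2096]
tcp_rot: [-179.9, -0.0, 104.9]
force: [0.3, -0.4, 0.3]
width: 0.0854
grasp_force: 0.0
t: 21.52
eef_pos: [0.624, 0.1484, 0.2121]
tcp_rot: [179.9, 0.0, 105.0]
force: [-0.8, -0.9, 5.5]
width: 0.0371
grasp_force: 41.4
t: 22.15
eef_pos: [0.6235, 0.1485, 0.38]
tcp_rot: [179.7, 0.0, 105.0]
force: [0.2, -1.2, -0.9]
width: 0.037
grasp_force: 40.8
shift [-0.1989 -0.2119  0.0043] turn rad 0.262 grasp pt [0.6235 0.1485 0.2253] rot [179.7   0.  105. ] t 22.15 w 0.037 gf 40.8
```

```bash
python3 -m creep '[[[0.3,-0.02,-0.021,0,0.03],[0.3,-0.055,-0.058,0,0.07],[0.3,-0.095,-0.101,0,0.13],[0.3,-0.135,-0.144,0,0.18],[0.3,-0.17,-0.181,0,0.23]]]'; python3 -m creep '[[[0.3,-0.02,-0.0215,0,0.03],[0.3,-0.027,-0.029,0,0.03],[0.3,-0.027,-0.029,0,0.03],[0.3,-0.027,-0.029,0,0.03]]]';python3 go.py .4705 -.0985 .0574 90
```

```text
t: 22.78
eef_pos: [0.4913, -0.064, 0.3766]
tcp_rot: [179.9, 0.0, 91.7]
force: [0.7, -0.7, -1.3]
width: 0.0373
grasp_force: 40.8
t: 23.28
eef_pos: [0.4653, -0.0899, 0.3759]
tcp_rot: [180.0, -0.0, 90.2]
force: [-0.2, 0.5, -0.9]
width: 0.0376
grasp_force: 40.7
shift [-0.0087  0.0051  0.1638] turn rad 0.003 grasp pt [ 0.4653 -0.0899  0.2212] rot [180.   -0.   90.2] t 23.275 w 0.0376 gf 40.7
```

```bash
python3 -m creep '[[[0.3,-0.005,0.003,0.025,0],[0.3,-0.009,0.005,0.065,0],[0.3,-0.009,0.005,0.11,0],[0.3,-0.009,0.005,0.145,0],[0.3,-0.009,0.005,0.16,0]]]'; python3 -m creep '[[[0.3,0,0,0.001,0],[0.3,0,0,0.002,0],[0.3,0,0,0.002,0]]]';python3 go.py .4705 -.0985 .0574 90
```

```text
t: 23.9
eef_pos: [0.4698, -0.0985, 0.2135]
tcp_rot: [-179.8, -0.1, 90.2]
force: [0.7, -0.2, 0.2]
width: 0.037
grasp_force: 40.7
t: 24.28
eef_pos: [0.47, -0.0995, 0.2144]
tcp_rot: [179.9, 0.0, 90.1]
force: [-0.8, 0.5, 0.1]
width: 0.0376
grasp_force: 40.7
shift [0.001  0.0005 0.0023] turn rad 0.002 grasp pt [ 0.47   -0.0995  0.0597] rot [179.9   0.   90.1] t 24.275 w 0.0376 gf 40.7
```

```bash
python3 -m creep '[[[0.3,0,0,0.001,0],[0.3,0,0,0.002,0],[0.3,0,0,0.003,0],[0.3,0,0,0.003,0]]]'
```

```text
t: 24.78
eef_pos: [0.4697, -0.0996, 0.2121]
tcp_rot: [179.9, 0.0, 90.1]
force: [-4.4, 1.5, 13.1]
width: 0.0374
grasp_force: 42.5
```

Contact at 13 N. Next I'll ease up slightly, release, lift, move clear of the view and check.

```bash
python3 -m creep '[[[0.3,0,0,-0.001,0],[0.7,0,0,-0.001,0],[0.9,0,0,-0.001,0],[1,0,0,-0.001,0],[1,0,0,-0.03,0]]]'; python3 -m creep '[[[1,0,0,-0.06,0],[1,0,0,-0.11,0],[1,-0.05,0,-0.13,0],[1,-0.1,0,-0.13,0],[1,-0.15,0,-0.13,0]]]'; python3 -m creep '[[[1,-0.05,-0.02,0,0],[1,-0.1,-0.04,0,0],[1,-0.15,-0.06,0,0],[1,-0.2,-0.08,0,0],[1,-0.2,-0.08,0,0]]]'
python3 - <<'E'
from h import *
S=manip.capture("side");T=manip.capture("top")
b=S["img"][190:330,220:410,::-1];a=T["img"][180:320,200:390,::-1]
cv2.imwrite("pics/end.png",cv2.resize(np.hstack([a,b]),(0,0),fx=2.1,fy=2.1,interpolation=cv2.INTER_CUBIC))
E
```

```text
t: 25.4
eef_pos: [0.469, -0.0994, 0.2394]
tcp_rot: [-179.7, -0.1, 90.1]
force: [1.0, 0.3, 0.6]
width: 0.0853
grasp_force: 0.0
t: 26.02
eef_pos: [0.4698, -0.2509, 0.3711]
tcp_rot: [180.0, 0.0, 90.1]
force: [1.0, 0.6, 0.3]
width: 0.0857
grasp_force: 0.0
t: 26.65
eef_pos: [0.3885, -0.4528, 0.3699]
tcp_rot: [-180.0, 0.0, 89.8]
force: [0.7, 0.4, 0.1]
width: 0.0851
grasp_force: 0.0
```

View pics/end.png

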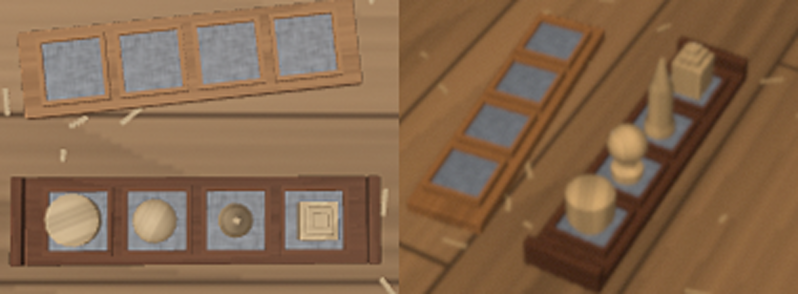

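All four finials stand upright and near the centres of their pockets. From left to right they are drum, ball, spire and block, the reverse of the start. The carving rack is empty and the arm is clear.

```bash
python3 -c "
from bench import manip
print(manip.close_job())"
```

```text
the job is handed in; nothing more can be done
None
```

The four finials stand upright in the delivery rack in reverse order (drum, ball, spire, block from left to right), none tipped over and the arm kept clear of the mallet, gouge and offcut; the job was handed in at about 27 s, and no verdict was returned.

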